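# Pass the swab tubes into the sample pass box

## Task

Get the sample pass box ready for a new batch: first turn the counter's reset knob on top of it back to its zero stop, then slide the port's shutter open and pass every swab tube on the table through the port in the front wall into the box without anything ever touching the blue rim. When all of them lie inside, slide the shutter fully shut again; leave the other things on the table where they are.

Things in the scene. Friction and masses are not known exactly. Their poses are not given: they have to be found in the camera images.
- pass_box: Sample pass box fixed to the table: white front, back and base, clear sides and top; 220 mm deep (x) x 200 mm wide (y) x 265 mm tall, walls 4 mm. Origin: centre of its underside; x points from the port wall (front, nearest the robot) to the back, z up. On its top: orange shutter tab in front, counter knob behind it. The slippery inside floor slopes 8 degrees from a middle ridge to both sides.
- port_rim: Blue square-cornered rim that frames the port, standing 6 mm out of the box's front wall; outside 68 mm wide x 64 mm high, bars 10 mm wide, opening 48 mm wide x 44 mm high. Origin: centre of the opening, axes as the box's (box frame [-0.113, 0, 0.22]). It must not be touched by anything.
- port (a point): Centre of the port's opening in the plane of the rim's outer face (box frame [-0.116, 0, 0.220]); its x axis points level into the box, y along the width, z up. Behind the wall (inner face 10 mm behind this plane) a slippery chute 90 mm wide begins 20 mm below the port's centre and slopes down into the box at 40 degrees: a tube that is let go with its middle 30 mm or more past this plane tips and slides in by itself without touching the rim.
- shutter (a joint): Shutter slide, m: 0 = port shut, 0.062 = fully open (the shutter moves towards the box's +y, to the left seen from the robot). It stays where it is left; friction about 1.5 N. The plate, 58 mm wide, runs just behind the front wall; the port is fully clear above 0.055.
- shutter_tab (a point): Centre of the shutter's orange tab, which stands on the box's top: 30 mm (x) x 14 mm (y) x 30 mm tall, its underside 3.5 mm above the box's top; moves with the shutter along the box's y axis. At rest shut it lies at box frame [-0.060, 0, 0.2835].
- counter (a joint): Reset knob of the sample counter, rad: 0 = the zero stop (a hard stop); it grows clockwise seen from above, up to 2.8. Turn it anticlockwise seen from above to go back to 0. It stays where it is left; light friction (0.04 N m).
- counter_grip (a point): On the knob's vertical axis at the height to grip, on the box's top at box x 0.035, y 0. The knob is 48 mm across with a raised bar grip 14 mm wide and 46 mm long that stands 12 to 44 mm above the box's top (this point lies 37 mm above the top); at joint 0 the bar lies along the box's x axis, and it turns with the knob (this point turns with it: its x axis lies along the bar).
- swab_1_mid (a point): Centre of swab tube 1: white round tube, 18 mm in diameter, 140 mm long overall, with a ribbed red cap 18 mm square and 30 mm long at one end and a red band near the round end; 30 g, lies on the table with its centre 9 mm up. Its x axis points along the tube from the cap to the round end; the cap's middle is 55 mm from this point on the -x side. May be absent (None for the whole run).
- swab_2_mid (a point): Centre of swab tube 2: white round tube, 18 mm in diameter, 140 mm long overall, with a ribbed green cap 18 mm square and 30 mm long at one end and a green band near the round end; 30 g, lies on the table with its centre 9 mm up. Its x axis points along the tube from the cap to the round end; the cap's middle is 55 mm from this point on the -x side. May be absent (None for the whole run).
- swab_3_mid (a point): Centre of swab tube 3: white round tube, 18 mm in diameter, 140 mm long overall, with a ribbed yellow cap 18 mm square and 30 mm long at one end and a yellow band near the round end; 30 g, lies on the table with its centre 9 mm up. Its x axis points along the tube from the cap to the round end; the cap's middle is 55 mm from this point on the -x side. May be absent (None for the whole run).
- swab_4_mid (a point): Centre of swab tube 4: white round tube, 18 mm in diameter, 140 mm long overall, with a ribbed blue cap 18 mm square and 30 mm long at one end and a blue band near the round end; 30 g, lies on the table with its centre 9 mm up. Its x axis points along the tube from the cap to the round end; the cap's middle is 55 mm from this point on the -x side. May be absent (None for the whole run).
- cup_orange: Bystander, loose: specimen cup with an orange lid, 55 mm across, 72 mm tall. Origin at the centre of its underside. Not part of the job.
- dropper: Bystander, loose: brown dropper bottle, 33 mm across, 106 mm tall. Origin at the centre of its underside. Not part of the job.
- blood_tube: Bystander, loose: short blood tube with an orange cap lying on the table, 88 mm long; not a swab tube. Origin at the centre of its underside. Not part of the job.

How it is judged:
By the outcome, as a careful person would: the job done as asked, in the order asked, and still so for the second after the job is handed in, with the robot touching nothing.
Of swab_1, swab_2, swab_3, swab_4 only 3 to 4 are there at a start; the rules pass over those that are not, and their reading is None.
At some moment in a run one of swab_1, swab_2, swab_3, swab_4 may be knocked a few centimetres aside while the robot is not near it.
It also fails if it takes over 210 s, if anything falls off the work surface, if the arm or the gripper's body presses on something with over 40 N, if the wrist force passes 120 N, or if a joint passes its speed limit or range.

## Robot

A 6-joint arm with a two-finger parallel gripper is mounted at the origin on a cart in front of the work surface, level with it; the furniture and walls round the work are solid. World frame = base frame: x ahead of the robot, y to its left, z up, the work surface at z = 0. Lengths are in mm, angles in degrees, forces in N, time in s.
With the tool pointing down it reaches from about 300 to 850 mm from the base axis. Payload 4.2 kg.
Tool frame: the origin (TCP) lies midway between the tips of the shut fingers; the grasp point (between the pads) lies 19 mm behind it (env.grasp_offset is the distance from the TCP to the grasp point, in mm); z points along the fingers, y is the line along which they close (so a half turn about z gives the same grasp; the last joint's range is limited). The gripper opens to 91 mm and grips with 3 to 60 N. Pads are 32 mm wide; open, the fingers measure 118 mm over their backs; the gripper's body (76 mm by 178 mm) begins 60 mm behind the grasp point.
Start: joints at [-78.094, 18.312, 89.639, -0, 72.044, -1.146], TCP at [129.857, -560.161, 213.976] pointing down, gripper open.
Joint ranges: [-177.97, 177.97], [-48.28, 115.42], [12.27, 149.76], [-77.06, 257.06], [2.81, 150.46], [-146.56, 146.56]. Speed limits (degrees/s): [147.25, 147.25, 180, 180, 180, 180].

## Interface

Orientations are given as [roll, pitch, yaw] about the fixed x, y, z axes, in that order (R = Rz(yaw) Ry(pitch) Rx(roll)).
In Python, from workcell import env, optics gives the robot as it stands. The module is installed in compiled form; this text tells all that it offers.
- The arm moves only by the tool send_rows, never from a script. Its argument "targets" is a list that holds one entry, the list of rows, each a list of 7 numbers: the turn, a rotation vector about the world's x, y, z scaled (see below), then the shift along the world's x, y, z scaled (see below), then the closure, from -1 (fully open) to 1 (shut). In form: [[[rx, ry, rz, x, y, z, gripper], ...]]. A call has 1 to 12 rows; each row shifts and turns the commanded pose from where the row before left it; what a row does not reach is not made up. The controller multiplies each number of a shift by 0.2 m and each number of a turn by pi/2 rad. A row lasts 1/10 s, in which the tool goes at most 50 mm and 8.59 degrees, less where a joint would pass 70% of its speed; a pose out of reach is approached as far as the arm can. A call with a number of a shift or a turn outside -1 to 1 is refused whole. A call with a gripper value outside its range is refused whole. The fingers move at their own pace and stop on an object; "grip_force" is the grip in N (left out, the last holds). Time passes only in rows, so rows that do not move let the fingers close. It gives the time, the measured TCP pose, the force, the opening and the grip force at its end, in the units of the state.
- env.state(): the state, without advancing time (a new reading comes with each control period).
- optics.grab_frame(name): name is "side" or "top"; returns (picture, depth): 480x640x3 uint8, red, green, blue; 480x640 float32, mm along the optical axis (not along the pixel's ray), 0 where there is no reading.
- optics.camera_info(name): a dict with "camera_matrix" (3x3 intrinsics, pixels), "R" (3x3) and "t" (3): a world point X has camera coordinates R X + t. Camera axes: x right, y down, z forward; pixel columns grow to the right and rows downward; lengths in mm; the calibration is good to about 2 mm. A picture is of the moment at which its call begins. camera_info takes no time and is no camera call.
- env.job_done(): hands the job in; it is judged then, once.
Trained networks look in the newest picture that a camera, given by its name, has taken for a name from the list of things; names that differ only in an ending like _2 or _b are one class to them, and where a whole thing is asked for, a point or a joint stands for the part that bears it (a point fixed in the world has none). Each returns a list of dicts, best first, with "conf" (0 to 1); they miss things now and then, are a little off and sometimes report something else, mostly with a low value. They report only what shows in the picture. A call takes as long as a camera call.
- optics.silhouettes(camera, name): "mask" (480x640 bool, what is visible of it) and "at" ([column, row] in pixels, amid what is visible of it).
- optics.place_of(camera, name): "at" ([column, row] in pixels: a listed point, or the origin of a listed thing).
The state is a dict: "time_s": time; "qpos": joint angles; "qvel": joint speeds; "effort": joint torques, N m; "ee_pos": TCP position; "ee_rot": TCP orientation; "force": force on the tool from outside, world axes, zero at the start; "torque": the same for the moment, N m; "gripper_width": finger opening in mm; "gripper_force": force on a finger pad.
Only numpy, scipy, OpenCV 4.12 (cv2) and the standard library are available. Lean on these libraries where they do the work, as an engineer would, in place of code of your own. Each camera call takes 0.05 s, during which the arm holds its last target. There are 200 camera calls.

## Working session

There is one attempt and no reset: what is moved stays moved. The work goes in short steps, Python scripts to look and compute and a tool call to move; the robot and the scene stay as the last step left them, time stands still between calls to the robot, and variables do not carry over. Pictures are saved under pics/ and viewed, at most 14 in all, crops included, and the job is handed in when it is done.

Besides the shell and the picture viewer there is one more tool, called after "Request:" as name(argument=value, ...) on one line, values as JSON. send_rows: Moves the arm, as the interface text tells. Its arguments: {"type":"object","properties":{"targets":{"type":"array"},"grip_force":{"type":"number"}},"required":["targets"]}

```bash
mkdir -p pics; ls; cat > h.py <<'E'
import numpy as np, cv2
from workcell import env, optics
def save(cam,name):
    p,d=optics.grab_frame(cam); cv2.imwrite(f'pics/{name}.png',cv2.cvtColor(p,cv2.COLOR_RGB2BGR)); return p,d
def w(cam,uv,z=None,depth=None):
    c=optics.camera_info(cam);K=np.array(c['camera_matrix']);R=np.array(c['R']);t=np.array(c['t'])
    r=R.T@np.linalg.inv(K)@np.array([uv[0],uv[1],1.]);o=-R.T@t
    if depth is not None: return o+r*depth
    return o+r*((z-o[2])/r[2])
def px(cam,X):
    c=optics.camera_info(cam);q=np.array(c['camera_matrix'])@(np.array(c['R'])@np.array(X,float)+np.array(c['t']));return q[:2]/q[2]
E
python3 - <<'E'
from h import *
np.set_printoptions(precision=1,suppress=True)
s=env.state();print(s,env.grasp_offset)
for c in('top','side'):
    i=optics.camera_info(c);print(c,i['camera_matrix'],-np.array(i['R']).T@i['t'],i['R'])
    p,d=save(c,c+'0'); np.save(c+'0.npy',d)
    for n in ['pass_box','port_rim','port','shutter_tab','counter_grip','swab_1_mid','cup_orange','dropper','blood_tube']:
        for o in optics.place_of(c,n): 
            u,v=map(int,o['at']);print(n,o['conf'],np.round(o['at'],1),w(c,o['at'],depth=d[min(v,479),min(u,639)]))
E
```

```text
pics
{'time_s': 0.0, 'qpos': array([-78.1,  18.4,  89.7,  -0. ,  72. ,  -1.1]), 'qvel': array([-0.1,  0. , -0. ,  0.1, -0.1, -0.1]), 'effort': array([ -0. , -41.2, -23.2,   0.1,   0. ,  -0. ]), 'ee_pos': array([ 129.8, -559.7,  213.1]), 'ee_rot': array([-179.9,    0. ,   13.1]), 'force': array([0.1, 0.2, 0.6]), 'torque': array([ 0.1, -0. , -0. ]), 'gripper_force': 0.0, 'gripper_width': 91.09024108723933} 18.8
top [[521.1   0.  314.3]
 [  0.  521.1 242.4]
 [  0.    0.    1. ]] [ 242.4   -2.7 1685.7] [[ 0.  -1.   0. ]
 [-1.  -0.  -0.2]
 [ 0.2 -0.  -1. ]]
port_rim 0.48 [260.3 243.4] [495.3 144.6 259.8]
port_rim 0.24 [164.7 259.2] [473.9 466.1  51.2]
port 0.96 [261.2 245.8] [490.  142.6 251.9]
shutter_tab 0.52 [256.9 223.1] [550.8 155.5 268.6]
counter_grip 0.8 [258.1 189.4] [637.  152.2 306.6]
swab_1_mid 0.8 [439.5 237.8] [ 573.1 -415.9    9.8]
swab_1_mid 0.72 [403.1 228.7] [ 599.  -295.3   17.3]
cup_orange 0.78 [167.4 221.9] [590.3 460.7  71.8]
dropper 0.46 [163.4 263.7] [459.3 468.7  52.8]
blood_tube 0.42 [468.  299.9] [ 373.3 -507.6   -3.2]
side [[437.9   0.  319.7]
 [  0.  437.9 238.8]
 [  0.    0.    1. ]] [  84.  1240.   945.7] [[-0.9 -0.3 -0. ]
 [-0.2  0.5 -0.9]
 [ 0.3 -0.8 -0.5]]
pass_box 0.72 [272.7 308. ] [570.5 247.8  76.4]
port_rim 0.59 [307.7 255. ] [498.2 116.8 209.9]
port 0.67 [307.9 258.4] [497.9 116.1 196.7]
shutter_tab 0.53 [292.1 241. ] [534.4 155.3 276.1]
shutter_tab 0.33 [230.8 378.4] [593.6 493.    8.6]
counter_grip 0.6 [261.5 231.5] [635.6 157.2 293.1]
swab_1_mid 0.53 [334.9 229.5] [ 572.8 -449.2    1.3]
cup_orange 0.86 [228.3 374.5] [596.8 497.4  27. ]
dropper 0.83 [271.3 394.3] [466.8 503.2   2. ]
dropper 0.23 [261.9 228.4] [632.4 159.2 305.6]
blood_tube 0.64 [349.6 262.4] [ 431.  -175.3   18.2]
```

View pics/top0.png

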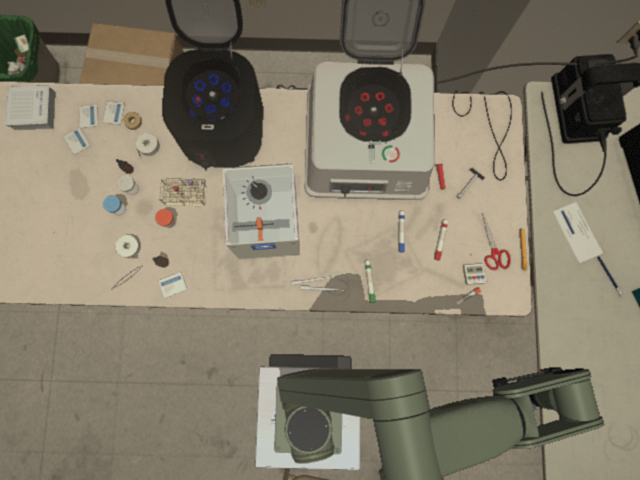

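View pics/side0.png

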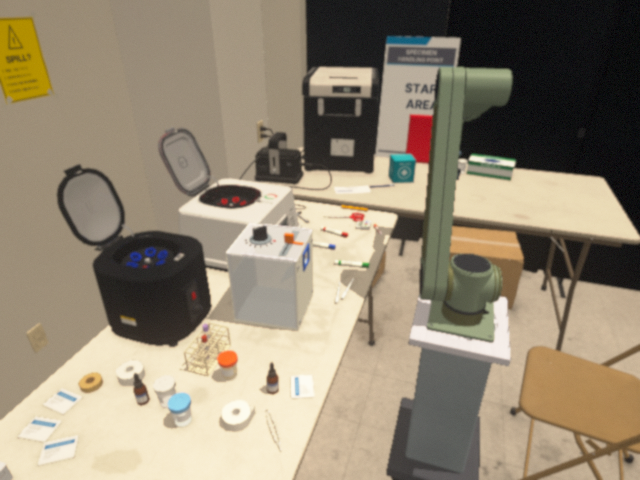

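Top view: blue-capped tube at about (402,230), red at (441,240), green at (370,281), box top spanning (224,167)–(298,245), tab at (260,228), knob at (258,190). I zoom in for detail.

```bash
cat > a.py <<'E'
from h import *
np.set_printoptions(precision=1,suppress=True)
p=cv2.imread('pics/top0.png')
a=cv2.resize(p[155:260,215:310],None,fx=5.6,fy=5.6,interpolation=cv2.INTER_CUBIC)
b=cv2.resize(p[160:310,340:540],None,fx=4,fy=4,interpolation=cv2.INTER_CUBIC)
cv2.imwrite('pics/box0.png',a);cv2.imwrite('pics/tubes0.png',b)
E
python3 a.py
```

```text
(no output)
```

View pics/box0.png

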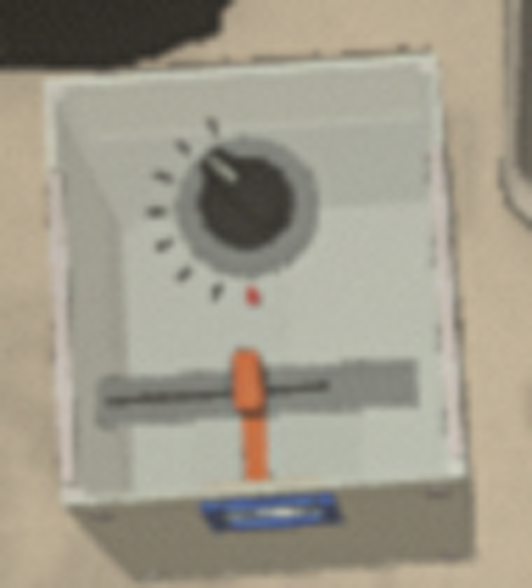

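View pics/tubes0.png

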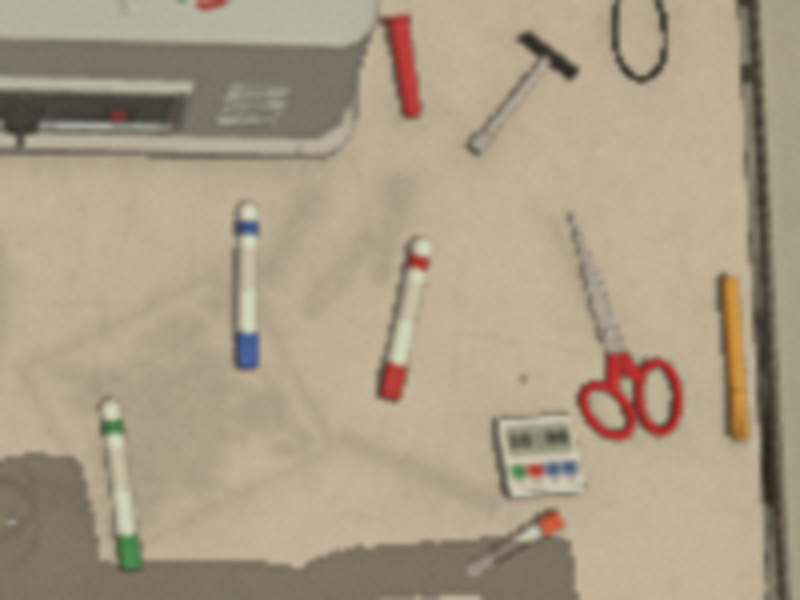

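Three tubes are present (blue, red, green; no yellow swab). The knob's pointer points to the upper left, about 135° clockwise from the red zero at the front. Now I compute poses.

```bash
cat > b.py <<'E'
from h import *
np.set_printoptions(precision=1,suppress=True)
d=np.load('top0.npy')
o=np.array([215,155])
C=[w('top',np.array(c)/5.6+o,265) for c in [(46,85),(437,57),(65,500),(463,472)]]
print(np.array(C));print('lenx',np.linalg.norm(C[0]-C[2]),np.linalg.norm(C[1]-C[3]),'leny',np.linalg.norm(C[0]-C[1]),np.linalg.norm(C[2]-C[3]))
f=np.array(C);ang=lambda v:np.degrees(np.arctan2(v[1],v[0]))
print('yaws',ang(f[0]-f[2]),ang(f[1]-f[3]),ang(f[0]-f[1])-90,ang(f[2]-f[3])-90)
c=f.mean(0);print('center',c)
print('tab top',w('top',np.array([248,362])/5.6+o,298), 'knob',w('top',np.array([246,202])/5.6+o,305),'pointer',ang(w('top',np.array([205,150])/5.6+o,309)-w('top',np.array([235,180])/5.6+o,309)))
# depths: heights around
for v in range(60,176,10): print(v,[int(w('top',(u,v),depth=d[v,u])[2]) for u in range(160,320,12)])
print('rim',w('top',np.array([272,512])/5.6+o,220+20))
T={'blue':[(247,368),(247,202)],'red':[(390,399),(421,238)],'green':[(130,568),(110,400)]}
for k,(a,b) in T.items():
    A=w('top',np.array(a)/4+[340,160],9);B=w('top',np.array(b)/4+[340,160],9);print(k,'mid',(A+B)/2,'yaw',ang(B-A),np.linalg.norm(B-A))
for q in optics.place_of('top','swab_2_mid'): print(q,w('top',q['at'],9))
for m in optics.silhouettes('top','swab_1_mid'): 
    ys,xs=np.nonzero(m['mask']);P=np.array([w('top',(x,y),9) for x,y in zip(xs,ys)])[:,:2];e=np.linalg.svd(P-P.mean(0))[2][0];print(m['conf'],m['at'],P.mean(0),ang(e),len(P))
E
python3 b.py
```

```text
[[702.8 258.2 265. ]
 [722.9  60.6 265. ]
 [489.6 237.  265. ]
 [508.6  40.9 265. ]]
lenx 214.3258535918023 215.15770461446166 leny 198.6887309856037 197.01129085874044
yaws 5.677117811198136 5.230373311479968 5.785139743045875 5.546038442122935
center [606.  149.2 265. ]
tab top [554.2 146.2 298. ] knob [632.8 149.9 305. ] pointer 45.96839479071674
60 [-468, -486, 253, 259, 242, 254, 267, 251, -734, -739, -743, -729, -738, -740]
70 [-460, 254, 256, 215, 230, 195, 224, 249, -730, -733, -734, -737, -730, 234]
80 [-453, 257, 239, 221, 221, 210, 217, 251, 253, -738, -732, -741, -730, 230]
90 [-2, 259, 229, 215, 200, 199, 220, 254, 243, -1, 1, 2, -1, 243]
100 [0, 256, 223, 225, 205, 196, 224, 255, 227, -1, -1, 4, 1, 232]
110 [-1, 251, 251, 222, 230, 217, 200, 260, 214, 0, 5, 7, -2, 237]
120 [6, 256, 257, 258, 61, 264, 252, 258, 208, 3, 7, -1, 4, 233]
130 [-2, 251, 253, 252, 256, 245, 252, 249, 164, 1, -3, -3, -7, 236]
140 [0, 8, 243, 252, 255, 244, 237, 202, 116, -1, 11, 0, 0, 234]
150 [2, 0, 129, 191, 192, 176, 171, 132, 68, 5, 4, 0, 4, 238]
160 [5, 1, 1, 107, 124, 97, 92, 1685, 5, 2, 0, 2, -4, 240]
170 [5, 0, -7, -1, -3, 4, 267, 268, 265, 262, 266, 263, 7, 213]
rim [490.4 137.  240. ]
blue mid [ 592.6 -292.3    9. ] yaw -0.3398754220679989 139.26123567372332
red mid [ 567.8 -422.3    9. ] yaw -11.74466324608886 137.9175437904202
green mid [ 426.  -188.6    9. ] yaw 7.0728445682189065 136.6940966383842
{'at': [372.9, 281.1], 'conf': 0.78} [ 425.4 -198.1    9. ]
0.67 [440.0, 235.3] [ 574.9 -422.8] 167.29533664758395 212
```

Request:
send_rows(targets=[[[0,0,0.02,0.127,0.178,0.08,-1],[0,0,0.02,0.127,0.178,0.08,-1],[0,0,0.02,0.127,0.178,0.08,-1],[0,0,0.02,0.127,0.178,0.08,-1],[0,0,0.02,0.127,0.178,0.08,-1],[0,0,0.02,0.127,0.178,0.08,-1],[0,0,0.02,0.127,0.178,0.08,-1],[0,0,0.02,0.127,0.178,0.08,-1],[0,0,0.02,0.127,0.178,0.08,-1],[0,0,0.02,0.127,0.178,0.08,-1],[0,0,0.02,0.127,0.178,0.08,-1],[0,0,0.02,0.127,0.178,0.08,-1]]], grip_force=20)

```text
time_s: 2.3
ee_pos: [435.3, -131.3, 406.9]
ee_rot: [180.0, -0.0, 34.7]
force: [1.0, -0.5, -0.8]
gripper_width: 91.4
gripper_force: 0.0
```

Request:
send_rows(targets=[[[0,0,0.016,0.127,0.178,-0.03,-1],[0,0,0.016,0.127,0.178,-0.03,-1],[0,0,0.016,0.127,0.178,-0.03,-1],[0,0,0.016,0.127,0.178,-0.03,-1],[0,0,0.016,0.127,0.178,-0.03,-1],[0,0,0.016,0.127,0.178,-0.03,-1],[0,0,0.016,0.127,0.178,-0.03,-1],[0,0,0.016,0.127,0.178,-0.03,-1],[0,0,0,0,0,0,-1],[0,0,0,0,0,0,-1]]])

```text
time_s: 3.3
ee_pos: [637.9, 152.4, 356.8]
ee_rot: [-180.0, 0.1, 46.2]
force: [-0.7, -0.1, 0.1]
gripper_width: 91.2
gripper_force: 0.0
```

Request:
send_rows(targets=[[[0,0,0,0.005,0,-0.09,-1],[0,0,0,0,0,-0.09,-1],[0,0,0,0,0,-0.09,-1],[0,0,0,0,0,-0.09,-1],[0,0,0,0,0,0,-1],[0,0,0,0,0,0,1],[0,0,0,0,0,0,1],[0,0,0,0,0,0,1],[0,0,0,0,0,0,1],[0,0,0,0,0,0,1],[0,0,0,0,0,0,1],[0,0,0,0,0,0,1]]])

```text
time_s: 4.5
ee_pos: [638.9, 151.9, 286.0]
ee_rot: [180.0, 0.0, 46.2]
force: [-0.4, 0.1, 0.4]
gripper_width: 38.0
gripper_force: 0.0
```

```bash
python3 - <<'E'
from h import *
s=env.state();print(s['ee_pos'],s['force'],s['torque'],s['gripper_width'],s['gripper_force'],s['qpos'])
p,d=optics.grab_frame('side');cv2.imwrite('pics/side1.png',cv2.resize(cv2.cvtColor(p,4)[170:340,190:350],None,fx=3.5,fy=3.5,interpolation=cv2.INTER_CUBIC))
E
```

```text
[638.88974409 151.91311797 285.96454951] [-0.40249392  0.11221924  0.44283435] [-0.01586921 -0.05206603  0.04029904] 38.01866360278616 0.0 [ 1.23745188e+01  2.42351075e+01  7.03310417e+01 -5.28357476e-03
  8.54323975e+01  5.61974836e+01]
```

View pics/side1.png

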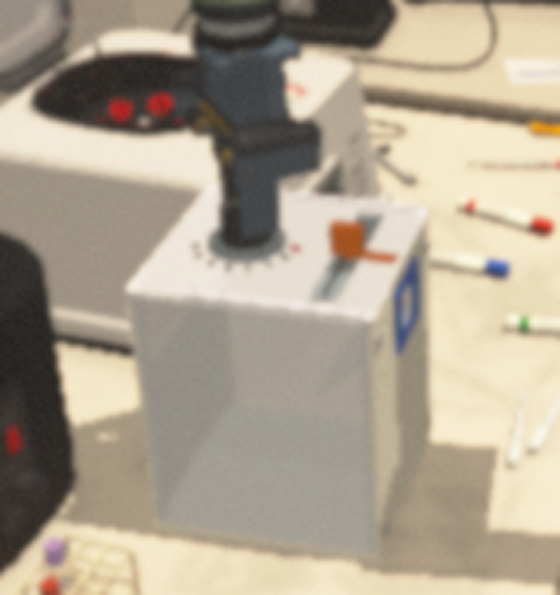

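Fingers straddle the knob bar at crop (250,230), tab at (347,240), rim at (408,305). Closing on.

Request:
send_rows(targets=[[[0,0,0,0,0,-0.01,1],[0,0,0,0,0,0,1],[0,0,0,0,0,0,1],[0,0,0,0,0,0,1],[0,0,0,0,0,0,1],[0,0,0,0,0,0,1],[0,0,0,0,0,0,1]]])

```text
time_s: 5.25
ee_pos: [639.2, 151.0, 283.6]
ee_rot: [179.9, 0.1, 46.1]
force: [2.1, -4.8, -3.1]
gripper_width: 13.9
gripper_force: 20.0
```

Request:
send_rows(targets=[[[0,0,0.06,0,0,0,1],[0,0,0.08,0,0,0,1],[0,0,0.08,0,0,0,1],[0,0,0.08,0,0,0,1],[0,0,0.08,0,0,0,1],[0,0,0.08,0,0,0,1],[0,0,0.08,0,0,0,1],[0,0,0.08,0,0,0,1],[0,0,0.08,0,0,0,1],[0,0,0.08,0,0,0,1],[0,0,0.08,0,0,0,1],[0,0,0.08,0,0,0,1]]])

```text
time_s: 6.45
ee_pos: [646.9, 150.8, 283.7]
ee_rot: [179.2, 0.7, 131.0]
force: [23.1, -3.0, -8.7]
gripper_width: 14.1
gripper_force: 20.0
```

Request:
send_rows(targets=[[[0,0,0.08,0,0,0,1],[0,0,0.08,0,0,0,1],[0,0,0.08,0,0,0,1],[0,0,0.08,0,0,0,1],[0,0,0.07,0,0,0,1],[0,0,0.05,0,0,0,1],[0,0,0.04,0,0,0,1],[0,0,0,0,0,0,1],[0,0,0,0,0,0,1]]])

```text
time_s: 7.35
ee_pos: [648.7, 154.5, 283.9]
ee_rot: [179.5, 1.3, 174.0]
force: [25.8, 3.9, -10.1]
gripper_width: 13.8
gripper_force: 20.0
```

```bash
python3 -c "
from h import *
s=env.state();print(s['ee_rot'],s['force'],s['torque'],s['gripper_width'],s['qpos'])"
```

```text
[179.51449606   1.25018458 173.97494445] [ 25.84214277   3.88684976 -10.09509212] [ 0.62979001 -4.70746037 -0.06720035] 13.781464300496722 [ 1.23766950e+01  2.44940763e+01  7.02211231e+01  6.64331333e-02
  8.39452992e+01 -7.16097815e+01]
```

Request:
send_rows(targets=[[[0,0,0,0.025,0.01,0,1],[0,0,0,0.025,0.005,0,1],[0,0,0.05,0,0.003,0,1],[0,0,0.05,0,0,0,1],[0,0,0.03,0,0,0,1],[0,0,0.02,0,0,0,1],[0,0,0,0,0,0,1],[0,0,0,0,0,0,1]]])

```text
time_s: 8.15
ee_pos: [648.8, 155.8, 283.8]
ee_rot: [179.9, -0.0, -172.6]
force: [2.7, -0.6, -2.7]
gripper_width: 14.6
gripper_force: 20.3
```

```bash
python3 -c "
from h import *
s=env.state();print(s['ee_rot'],s['force'],s['torque'],s['gripper_width'],s['qpos'])"
```

```text
[ 1.79945464e+02 -6.56201815e-03 -1.72620172e+02] [ 2.69576977 -0.5715646  -2.6936027 ] [-0.14128067 -0.60703895 -0.70246542] 14.5947379164037 [ 1.24834232e+01  2.53256572e+01  6.88880527e+01  5.50525514e-02
  8.57879767e+01 -8.49004461e+01]
```

Request:
send_rows(targets=[[[0,0,0,0,0,0,0],[0,0,0,0,0,0,0],[0,0,0,0,0,0,0],[0,0,0,0,0,0,0],[0,0,0,0,0,0,0],[0,0,0,0,0,0.1,0],[0,0,0,0,0,0.15,0],[0,0,0,0,0,0.1,0],[0,0,-0.06,-0.125,-0.013,0,0],[0,0,0,-0.125,-0.013,0,0],[0,0,0,-0.125,-0.013,0,0],[0,0,0,-0.125,-0.013,0,0]]])

```text
time_s: 9.35
ee_pos: [547.8, 145.0, 354.0]
ee_rot: [180.0, 0.0, -177.9]
force: [-0.2, 0.1, 0.6]
gripper_width: 45.7
gripper_force: 0.0
```

```bash
python3 - <<'E'
from h import *
np.set_printoptions(precision=1,suppress=True)
s=env.state();print(s['ee_pos'],s['ee_rot'],s['gripper_width'])
p,d=optics.grab_frame('side');cv2.imwrite('pics/side2.png',cv2.resize(cv2.cvtColor(p,4)[190:320,220:340],None,fx=4.5,fy=4.5,interpolation=cv2.INTER_CUBIC))
for n in ('shutter_tab','counter_grip','port'):
  for o in optics.place_of('side',n): print(n,o, w('side',o['at'],{'shutter_tab':283.5,'counter_grip':302,'port':220}[n]))
u=np.array([.9945,.1045,0])
for x,y,z in [(-60,0,298),(-116,-34,252),(-116,34,252),(-116,-34,188),(-116,34,188),(-110,100,265),(-110,-100,265),(110,100,265)]:
  X=np.array([608,151.6,0])+x*u+y*np.array([-u[1],u[0],0])+[0,0,z];q=px('side',X);print(x,y,z,(q-[220,190])*4.5)
E
```

```text
[547.8 145.  354. ] [ 180.     0.  -177.9] 45.67202583363158
shutter_tab {'at': [289.3, 238.0], 'conf': 0.64} [544.4 152.7 283.5]
counter_grip {'at': [262.4, 228.5], 'conf': 0.74} [633.7 153.2 302. ]
counter_grip {'at': [321.1, 244.3], 'conf': 0.7} [429.3 188.9 302. ]
port {'at': [308.8, 258.8], 'conf': 0.56} [481.6 152.4 220. ]
-60 0 298 [309.8 191.7]
-116 -34 252 [401.7 234.3]
-116 34 252 [378.2 283.3]
-116 -34 188 [402.9 311.2]
-116 34 188 [379.9 362.2]
-110 100 265 [343.8 317. ]
-110 -100 265 [414.7 174.1]
110 100 265 [ 24.7 279.5]
```

View pics/side2.png

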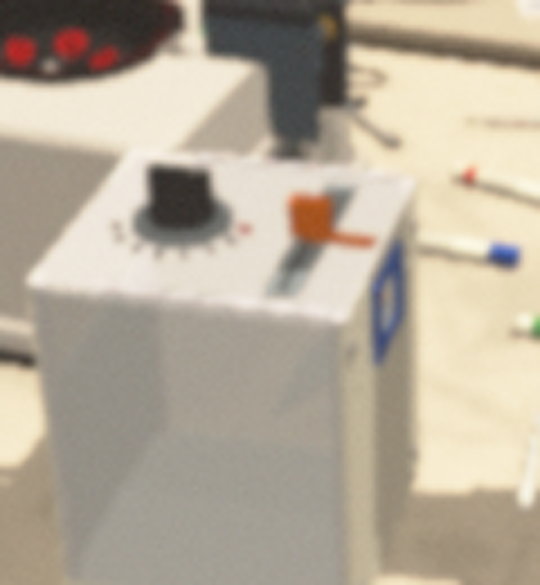

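The side view fits my box model within about 1 px (tab top (313,195), rim (378–403, 242–360)); the knob bar points at the red zero. Next the tab.

Request:
send_rows(targets=[[[0,0,0.04,0,0,-0.1,0],[0,0,0,0,0,-0.1,0],[0,0,0,0,0,-0.1,0],[0,0,0,0,0,-0.09,0],[0,0,0,0,0,0,0],[0,0,0,0,0,0,0.8],[0,0,0,0,0,0,0.8],[0,0,0,0,0,0,0.8],[0,0,0,0,0,0,0.8],[0,0,0,0,0,0,0.8],[0,0,0,0,0,0,0.8]]])

```text
time_s: 10.65
ee_pos: [549.3, 146.1, 276.9]
ee_rot: [179.9, 0.1, -174.3]
force: [0.1, 3.8, 2.8]
gripper_width: 14.0
gripper_force: 20.0
```

Request:
send_rows(targets=[[[0,0,0,0,0,0,1],[0,0,0,0,0,0,1],[0,0,0,0,0,0,1],[0,0,0,0,0,0,1]]])

```text
time_s: 11.05
ee_pos: [549.3, 146.1, 276.9]
ee_rot: [179.9, 0.1, -174.3]
force: [0.2, 4.5, 4.8]
gripper_width: 13.8
gripper_force: 20.0
```

Request:
send_rows(targets=[[[0,0,0,-0.008,0.08,0,1],[0,0,0,-0.008,0.08,0,1],[0,0,0,-0.008,0.08,0,1],[0,0,0,-0.008,0.08,0,1],[0,0,0,0,0.005,0,1],[0,0,0,0,0,0,1],[0,0,0,0,0,0,1]]])

```text
time_s: 11.75
ee_pos: [543.4, 207.9, 276.8]
ee_rot: [-179.7, 0.1, -174.3]
force: [1.9, -5.8, 6.1]
gripper_width: 13.9
gripper_force: 20.0
```

```bash
cat > t.py <<'E'
from h import *
import sys
np.set_printoptions(precision=1,suppress=True)
def tubes():
    p,d=save('top','cur')
    hsv=cv2.cvtColor(p,cv2.COLOR_RGB2HSV);H,S,V=[hsv[...,i].astype(int) for i in range(3)]
    cols={'red':((H<8)|(H>172)),'green':(H>45)&(H<80),'blue':(H>100)&(H<125)}
    for m in optics.silhouettes('top','swab_1_mid'):
        k=cv2.dilate(m['mask'].astype(np.uint8),np.ones((3,3)))>0
        n={c:int((k&f&(S>110)).sum()) for c,f in cols.items()};c=max(n,key=n.get)
        ys,xs=np.nonzero(m['mask']);P=np.array([w('top',(x,y),9)[:2] for x,y in zip(xs,ys)])
        r=cv2.minAreaRect(P.astype(np.float32));e=np.linalg.svd(P-P.mean(0),full_matrices=False)[2][0]
        Q=P@e;mid=P.mean(0)+e*((Q.max()+Q.min())/2-Q.mean())
        ys,xs=np.nonzero(k&cols[c]&(S>110));C=np.array([w('top',(x,y),9)[:2] for x,y in zip(xs,ys)])
        if len(C)and (C.mean(0)-mid)@e>0:e=-e
        print(c,n,'conf',round(m['conf'],2),'mid',mid,'len',np.ptp(Q),'yaw',np.degrees(np.arctan2(e[1],e[0])),'cap',mid-57*e)
    for q in optics.place_of('top','swab_1_mid'): print('place',q['conf'],w('top',q['at'],9))
tubes();s=env.state();print(s['time_s'],s['ee_pos'],s['ee_rot'])
E
python3 t.py
```

```text
blue {'red': 0, 'green': 0, 'blue': 2} conf 0.62 mid [533.3 141.8] len 39.218470237333904 yaw 93.08711704947856 cap [536.3  84.9]
red {'red': 61, 'green': 0, 'blue': 0} conf 0.59 mid [ 567.  -420.7] len 138.05022863921135 yaw -12.700897933282556 cap [ 511.4 -408.2]
red {'red': 17, 'green': 0, 'blue': 0} conf 0.39 mid [ 386.4 -506.1] len 87.02699106593025 yaw 120.33180408018359 cap [ 415.2 -555.3]
place 0.68 [ 579.8 -409.3    9. ]
11.9 [543.4 207.9 276.8] [-179.7    0.1 -174.3]
```

Request:
send_rows(targets=[[[0,0,0,0,0,0,-0.3],[0,0,0,0,0,0,-0.3],[0,0,0,0,0,0,-0.3],[0,0,0,0,0,0,-0.3],[0,0,0,0,0,0,-0.3],[0,0,0,0,0,0.1,-0.3],[0,0,0,0,0,0.2,-0.3],[0,0,0,0,0,0.1,-0.3]]])

```text
time_s: 12.7
ee_pos: [543.0, 210.3, 358.9]
ee_rot: [179.9, 0.2, -174.3]
force: [0.5, -0.8, -0.4]
gripper_width: 59.3
gripper_force: 0.0
```

```bash
cat > t.py <<'E'
from h import *
np.set_printoptions(precision=1,suppress=True)
def tubes(name='cur'):
    p,d=save('top',name)
    hsv=cv2.cvtColor(p,cv2.COLOR_RGB2HSV);H,S,V=[hsv[...,i].astype(int) for i in range(3)]
    cols={'red':((H<8)|(H>172)),'green':(H>45)&(H<85),'blue':(H>100)&(H<125)}
    for c,f in cols.items():
        n,l,st,_=cv2.connectedComponentsWithStats((f&(S>90)).astype(np.uint8),connectivity=8)
        B=[]
        for i in range(1,n):
            a=st[i,4]
            if 3<=a<=120:
                ys,xs=np.nonzero(l==i);ww=S[ys,xs].astype(float);q=w('top',(np.average(xs,weights=ww),np.average(ys,weights=ww)),9)[:2]
                if 300<q[0]<800 and -650<q[1]<60: B.append((a,q))
        for a,q in B:
            for b,r in B:
                L=np.linalg.norm(r-q)
                if a>1.5*b and 90<L<115:
                    e=(r-q)/L;print(c,a,b,'capc',q,'yaw',np.degrees(np.arctan2(e[1],e[0])),'L',round(L,1),'mid',(q+r)/2+2.5*e)
if __name__=='__main__':
    tubes();s=env.state();print(s['time_s'],s['ee_pos'],s['ee_rot'])
E
python3 t.py
```

```text
red 49 15 capc [ 516.1 -409.1] yaw -12.660381355399219 L 103.0 mid [ 568.8 -421. ]
green 30 6 capc [ 370.8 -195.1] yaw 8.757409074614257 L 103.5 mid [ 424.4 -186.9]
blue 30 8 capc [ 538.8 -291.1] yaw -0.3109329664248655 L 103.1 mid [ 592.8 -291.4]
12.75 [543.9 210.7 361.7] [ 179.9    0.5 -174.3]
```

Request:
send_rows(targets=[[[0,0,0,-0.087,-0.2,0,-0.3],[0,0,0,-0.087,-0.2,0,-0.3],[0,0,0,-0.087,-0.2,0,-0.3],[0,0,0,-0.087,-0.2,0,-0.3],[0,0,0,-0.087,-0.2,0,-0.3],[0,0,0.025,-0.087,-0.2,-0.1,-0.3],[0,0,0,-0.087,-0.2,-0.1,-0.3],[0,0,0,-0.087,-0.2,-0.1,-0.3],[0,0,0,-0.087,-0.2,-0.1,-0.3],[0,0,0,-0.087,-0.2,-0.1,-0.3],[0,0,0,0,0,-0.2,-0.3],[0,0,0,0,0,-0.2,-0.3]]])

```text
time_s: 13.95
ee_pos: [367.7, -191.3, 174.7]
ee_rot: [-179.9, 0.1, -172.3]
force: [1.1, 0.7, -0.3]
gripper_width: 59.1
gripper_force: 0.0
```

Request:
send_rows(targets=[[[0,0,0,0,0,-0.2,-0.3],[0,0,0,0,0,-0.2,-0.3],[0,0,0,0,0,-0.15,-0.3],[0,0,0,0,0,0,-0.3]]])

```text
time_s: 14.35
ee_pos: [365.1, -188.1, 62.6]
ee_rot: [179.7, -0.4, -172.1]
force: [-0.5, 0.8, 0.5]
gripper_width: 59.2
gripper_force: 0.0
```

Request:
send_rows(targets=[[[0,0,0,0.025,-0.03,0,-0.3],[0,0,0,0,0,-0.14,-0.3],[0,0,0,0,0,-0.1,-0.3],[0,0,0,0,0,-0.05,-0.3],[0,0,0,0,0,0,-0.3],[0,0,0,0,0,0,-0.3]]])

```text
time_s: 14.95
ee_pos: [374.6, -196.7, 9.1]
ee_rot: [-179.9, 0.1, -172.1]
force: [0.1, -0.0, 0.3]
gripper_width: 59.3
gripper_force: 0.0
```

Request:
send_rows(targets=[[[0,0,0,-0.02,0.008,-0.022,-0.3],[0,0,0,0,0,0,1],[0,0,0,0,0,0,1],[0,0,0,0,0,0,1],[0,0,0,0,0,0,1],[0,0,0,0,0,0,1],[0,0,0,0,0,0,1],[0,0,0,0,0,0,1],[0,0,0,0,0,0,1]]], grip_force=30)

```text
time_s: 15.85
ee_pos: [369.5, -194.4, 3.6]
ee_rot: [180.0, 0.0, -172.1]
force: [0.4, 0.4, 1.5]
gripper_width: 17.9
gripper_force: 30.0
```

Request:
send_rows(targets=[[[0,0,0,0,0,0.1,1],[0,0,0,0,0,0.2,1],[0,0,0,-0.025,0.1,0.2,1],[0,0,-0.027,-0.025,0.2,0.12,1],[0,0,0,-0.025,0.2,0.12,1],[0,0,0,-0.025,0.2,0.12,1],[0,0,0,-0.025,0.2,0.12,1],[0,0,0,-0.025,0.2,0.08,1],[0,0,0,-0.025,0.2,0,1],[0,0,0,-0.025,0.2,0,1],[0,0,0,-0.025,0.2,0,1],[0,0,0,0,0.1,0,1]]])

```text
time_s: 17.05
ee_pos: [323.4, 168.0, 215.5]
ee_rot: [179.9, -0.0, -174.3]
force: [0.2, -1.0, -0.6]
gripper_width: 17.9
gripper_force: 30.0
```

Request:
send_rows(targets=[[[0,0,0,0,0,0,1],[0,0,0,0,0,0,1],[0,0,0,0,0,0,1]]])

```text
time_s: 17.35
ee_pos: [324.3, 164.7, 215.4]
ee_rot: [-180.0, -0.0, -174.6]
force: [0.3, 0.6, -0.1]
gripper_width: 17.7
gripper_force: 30.0
```

```bash
cat > v.py <<'E'
from h import *
import sys
np.set_printoptions(precision=1,suppress=True)
n=sys.argv[1];s=env.state();E=s['ee_pos'];print(s['time_s'],E,s['ee_rot'],s['gripper_width'],s['gripper_force'])
P=np.array([492.7,140.6]);u=np.array([.9954,.0958]);v=np.array([-u[1],u[0]]);g=np.array(E[:2])-P
print('grasp along',g@u,'lat',g@v)
p,d=optics.grab_frame('side')
x0,y0,x1,y1=[int(a) for a in sys.argv[2:6]];f=float(sys.argv[6])
cv2.imwrite(f'pics/{n}.png',cv2.resize(cv2.cvtColor(p,4)[y0:y1,x0:x1],None,fx=f,fy=f,interpolation=cv2.INTER_CUBIC))
yaw=np.radians(s['ee_rot'][2]);t=-np.array([np.cos(yaw),np.sin(yaw)])
for L in (-12,0,128): q=px('side',[*(E[:2]+t*L),E[2]+5.4]);print('tube',L,(q-[x0,y0])*f)
for y,z in [(-24,242),(24,242),(24,198),(-24,198)]: q=px('side',[*(P+v*y),z]);print('open',(q-[x0,y0])*f)
E
python3 v.py side3 280 200 420 305 5.5
```

```text
17.35 [324.3 164.7 215.4] [-180.    -0.  -174.6] 17.677220869860275 29.998987703584135
grasp along -165.3353315553452 lat 40.13085035114207
tube -12 [445.  384.5]
tube 0 [423.2 381.8]
tube 128 [194.4 353.4]
open [156.8 255.9]
open [135.8 298.3]
open [137.2 364.4]
open [157.8 320.7]
```

View pics/side3.png

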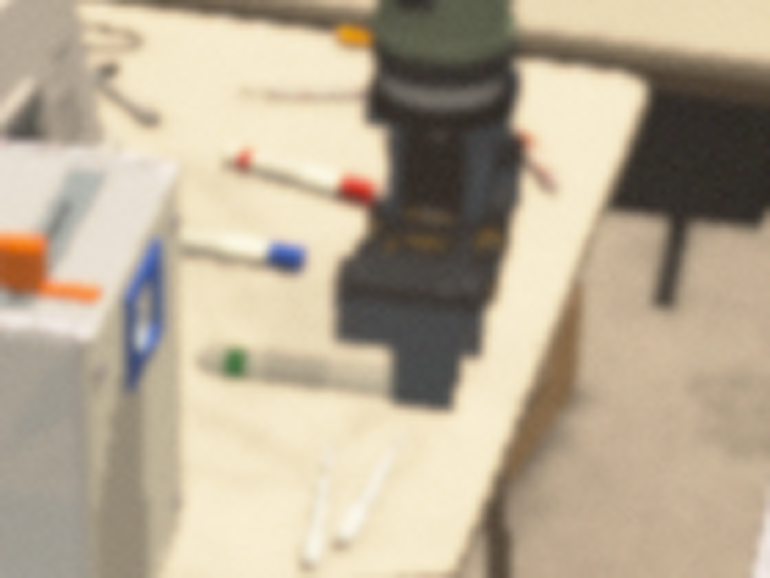

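Request:
send_rows(targets=[[[0,0,0,0.008,-0.1,-0.002,1],[0,0,0.001,0.01,-0.1,0,1],[0,0,0,0,0,0,1],[0,0,0,0,0,0,1],[0,0,0,0,0,0,1],[0,0,0,0,0,0,1]]])

```text
time_s: 18.0
ee_pos: [328.1, 126.0, 215.2]
ee_rot: [180.0, 0.0, -174.4]
force: [-0.4, -0.9, -0.6]
gripper_width: 17.7
gripper_force: 30.0
```

Request:
send_rows(targets=[[[0,0,0,0.05,0.0,0,1],[0,0,0,0.1,0.009,0,1],[0,0,0,0.1,0.009,0,1],[0,0,0,0.1,0.01,0,1],[0,0,0,0.1,0.01,0,1],[0,0,0,0.1,0.01,0,1],[0,0,0,0.1,0.01,0,1],[0,0,0,0.05,0.005,0,1],[0,0,0,0,0,0,1],[0,0,0,0,0,0,1]]])

```text
time_s: 19.0
ee_pos: [467.5, 138.2, 214.8]
ee_rot: [-180.0, -0.1, -174.4]
force: [-0.7, 0.2, 0.4]
gripper_width: 18.0
gripper_force: 30.0
```

```bash
python3 v.py side4 240 200 360 300 6
```

```text
19.0 [467.5 138.2 214.8] [-180.    -0.1 -174.4] 17.950132187577715 29.998956446070224
grasp along -25.30963377152499 lat 0.04970945810582483
tube -12 [469.7 345.9]
tube 0 [447.3 343.2]
tube 128 [213.1 315.3]
open [411.  279.1]
open [388.1 325.5]
open [389.7 397.6]
open [412.2 349.9]
```

View pics/side4.png

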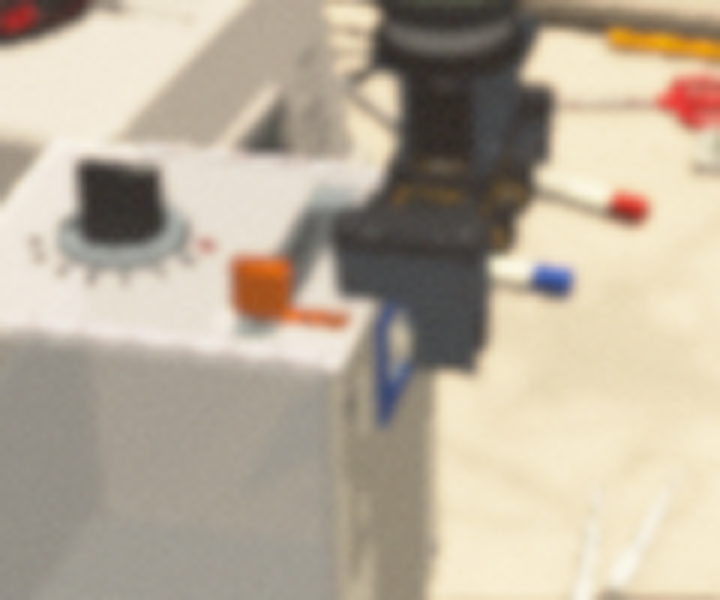

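Tube is inside the port with the fingers (413–485, 370) standing clear of the rim (375–413). Release.

Request:
send_rows(targets=[[[0,0,0,0,0,0,-0.3],[0,0,0,0,0,0,-0.3],[0,0,0,0,0,0,-0.3],[0,0,0,0,0,0,-0.3],[0,0,0,0,0,0,-0.3],[0,0,0,0,0,0,-0.3],[0,0,0,0,0,0,-0.3],[0,0,0,0,0,0,-0.3],[0,0,0,0,0,0,-0.3],[0,0,0,0,0,0,-0.3]]])

```text
time_s: 20.05
ee_pos: [468.1, 138.2, 215.2]
ee_rot: [180.0, -0.0, -174.4]
force: [0.6, -0.2, -0.5]
gripper_width: 58.6
gripper_force: 0.0
```

Request:
send_rows(targets=[[[0,0,0,-0.1,-0.01,0,-0.3],[0,0,0,-0.2,-0.02,0,-0.3],[0,0,0,-0.1,-0.15,0,-0.3],[0,0,0,0,-0.2,0,-0.3],[0,0,0,0,0,0,-0.3]]])

```text
time_s: 20.55
ee_pos: [387.3, 59.3, 215.4]
ee_rot: [-179.9, 0.0, -174.6]
force: [0.6, -0.5, -0.5]
gripper_width: 59.5
gripper_force: 0.0
```

```bash
python3 t.py; python3 v.py side5 210 200 340 300 6
```

```text
red 50 15 capc [ 516.2 -409.3] yaw -12.58083496383934 L 102.9 mid [ 568.8 -421.1]
blue 29 8 capc [ 539.1 -291.2] yaw -0.30124128757758156 L 102.8 mid [ 593.  -291.5]
20.6 [387.9  61.  215.5] [ 180.     0.1 -174.6]
20.6 [387.9  61.  215.5] [ 180.     0.1 -174.6] 59.516355838849584 0.0
grasp along -111.92924657252055 lat -69.22745576309048
tube -12 [835.8 297.2]
tube 0 [813.8 294.6]
tube 128 [583.4 267.9]
open [591.  279.1]
open [568.1 325.5]
open [569.7 397.6]
open [592.2 349.9]
```

View pics/side5.png

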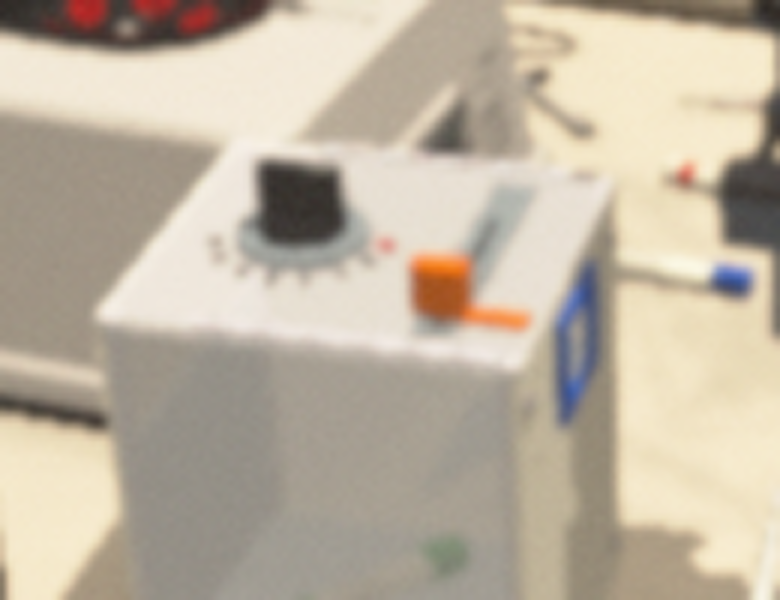

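Green lies inside (green spot at crop (445,555)). Next blue.

Request:
send_rows(targets=[[[0,0,-0.03,0.082,-0.196,-0.05,-0.3],[0,0,-0.03,0.082,-0.196,-0.05,-0.3],[0,0,0,0.082,-0.196,-0.05,-0.3],[0,0,0,0.082,-0.196,-0.05,-0.3],[0,0,0,0.082,-0.196,-0.05,-0.3],[0,0,0,0.082,-0.196,-0.05,-0.3],[0,0,0,0.082,-0.196,-0.05,-0.3],[0,0,0,0.082,-0.196,-0.05,-0.3],[0,0,0,0.082,-0.196,-0.05,-0.3],[0,0,0,0,0,-0.2,-0.3],[0,0,0,0,0,-0.15,-0.3],[0,0,0,0,0,0,-0.3]]])

```text
time_s: 21.85
ee_pos: [533.6, -288.1, 50.3]
ee_rot: [179.7, -0.5, -179.8]
force: [-0.7, 0.9, 0.6]
gripper_width: 58.9
gripper_force: 0.0
```

Request:
send_rows(targets=[[[0,0,0,0,0,0,-0.3],[0,0,0,0,0,0,-0.3]]])

```text
time_s: 22.05
ee_pos: [537.4, -290.6, 57.0]
ee_rot: [-179.9, 0.2, -179.8]
force: [-0.4, -0.8, -0.4]
gripper_width: 59.2
gripper_force: 0.0
```

Request:
send_rows(targets=[[[0,0,0,-0.01,-0.003,-0.13,-0.3],[0,0,0,0,0,-0.1,-0.3],[0,0,0,0,0,-0.035,-0.3],[0,0,0,0,0,0,-0.3],[0,0,0,0,0,0,1],[0,0,0,0,0,0,1],[0,0,0,0,0,0,1],[0,0,0,0,0,0,1],[0,0,0,0,0,0,1],[0,0,0,0,0,0,1],[0,0,0,0,0,0,1],[0,0,0,0,0,0,1]]])

```text
time_s: 23.25
ee_pos: [533.7, -291.2, 2.4]
ee_rot: [-180.0, 0.0, -179.8]
force: [0.0, 0.0, 1.5]
gripper_width: 18.1
gripper_force: 30.0
```

Request:
send_rows(targets=[[[0,0,0,0,0,0.15,1],[0,0,0,0,0,0.2,1],[0,0,0.02,-0.15,0.18,0.08,1],[0,0,0.02,-0.15,0.18,0.08,1],[0,0,0.02,-0.15,0.18,0.08,1],[0,0,0,-0.15,0.18,0.08,1],[0,0,0,-0.15,0.18,0.08,1],[0,0,0,-0.05,0.22,0.06,1],[0,0,0,-0.05,0.22,0.06,1],[0,0,0,-0.05,0.22,0.06,1],[0,0,0,-0.05,0.22,0.06,1],[0,0,0,-0.05,0.22,0.06,1]]])

```text
time_s: 24.45
ee_pos: [332.8, 110.3, 212.8]
ee_rot: [180.0, 0.1, -174.4]
force: [1.7, -0.4, -0.3]
gripper_width: 17.8
gripper_force: 30.0
```

Request:
send_rows(targets=[[[0,0,0,0,0,0,1],[0,0,0,0,0,0,1],[0,0,0,0,0,0,1],[0,0,0,0,0,0,1]]])

```text
time_s: 24.85
ee_pos: [333.7, 107.6, 211.7]
ee_rot: [-180.0, -0.1, -174.6]
force: [-1.0, -0.5, 0.3]
gripper_width: 18.1
gripper_force: 30.0
```

Request:
send_rows(targets=[[[0,0,0,-0.008,0.088,0.01,1],[0,0,0,0,0,0,1],[0,0,0,0,0,0,1],[0,0,0,0,0,0,1],[0,0,0,0,0,0,1]]])

```text
time_s: 25.35
ee_pos: [332.1, 125.8, 214.0]
ee_rot: [-180.0, -0.0, -174.5]
force: [-0.1, -0.1, 0.0]
gripper_width: 17.8
gripper_force: 30.0
```

Request:
send_rows(targets=[[[0,0,0,0.05,0.003,0,1],[0,0,0,0.1,0.009,0,1],[0,0,0,0.1,0.009,0,1],[0,0,0,0.1,0.01,0,1],[0,0,0,0.1,0.01,0,1],[0,0,0,0.1,0.01,0,1],[0,0,0,0.1,0.01,0,1],[0,0,0,0.025,0,0,1],[0,0,0,0,0,0,1],[0,0,0,0,0,0,1],[0,0,0,0,0,0,1]]])

```text
time_s: 26.45
ee_pos: [466.2, 138.5, 214.2]
ee_rot: [180.0, -0.0, -174.4]
force: [0.0, -0.6, -0.5]
gripper_width: 17.8
gripper_force: 30.0
```

Request:
send_rows(targets=[[[0,0,0,0.008,0,0,1],[0,0,0,0,0,0,1],[0,0,0,0,0,0,-0.3],[0,0,0,0,0,0,-0.3],[0,0,0,0,0,0,-0.3],[0,0,0,0,0,0,-0.3],[0,0,0,0,0,0,-0.3],[0,0,0,0,0,0,-0.3],[0,0,0,0,0,0,-0.3],[0,0,0,0,0,0,-0.3],[0,0,0,0,0,0,-0.3],[0,0,0,0,0,0,-0.3]]])

```text
time_s: 27.65
ee_pos: [468.7, 138.6, 214.2]
ee_rot: [180.0, 0.0, -174.4]
force: [-0.1, 0.2, -0.4]
gripper_width: 59.4
gripper_force: 0.0
```

Request:
send_rows(targets=[[[0,0,0,-0.1,-0.01,0,-0.3],[0,0,0,-0.2,-0.02,0,-0.3],[0,0,0,-0.1,-0.15,0,-0.3],[0,0,0,0,-0.2,0,-0.3],[0,0,0,0,0,0,-0.3]]])

```text
time_s: 28.15
ee_pos: [387.9, 59.7, 214.4]
ee_rot: [-179.9, 0.0, -174.6]
force: [0.4, -0.1, 0.1]
gripper_width: 59.3
gripper_force: 0.0
```

```bash
python3 t.py; python3 v.py side6 210 220 350 325 5.5
```

```text
red 49 15 capc [ 516.1 -409.1] yaw -12.66567469050992 L 103.0 mid [ 568.8 -421. ]
28.2 [388.5  61.4 214.5] [ 180.     0.1 -174.6]
28.2 [388.5  61.4 214.5] [ 180.     0.1 -174.6] 59.03680399567322 0.0
grasp along -111.29831514062842 lat -68.87260040168847
tube -12 [765. 164.]
tube 0 [744.8 161.7]
tube 128 [533.6 137.2]
open [541.8 145.9]
open [520.8 188.3]
open [522.2 254.4]
open [542.8 210.7]
```

View pics/side6.png

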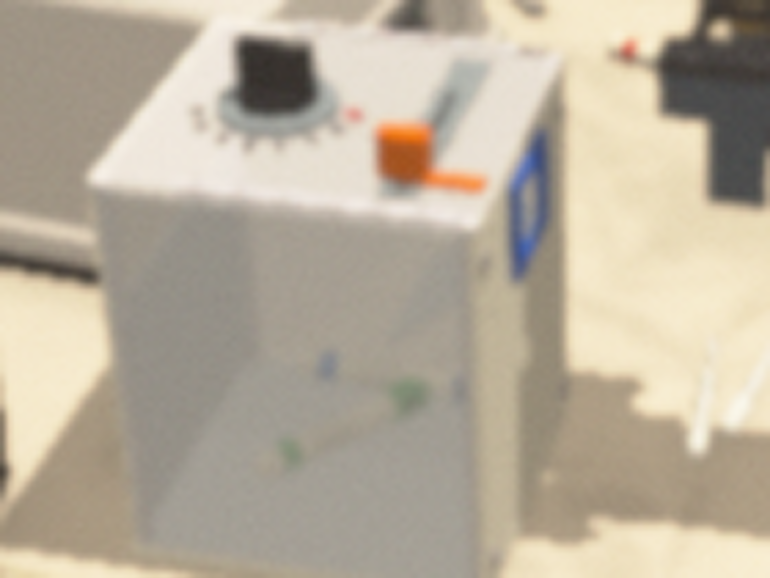

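Green and blue lie inside (crop (410,395) and (328,365)). Now red.

Request:
send_rows(targets=[[[0,0,-0.04,0.056,-0.214,-0.06,-0.3],[0,0,-0.04,0.056,-0.214,-0.06,-0.3],[0,0,-0.04,0.056,-0.214,-0.06,-0.3],[0,0,-0.04,0.056,-0.214,-0.06,-0.3],[0,0,-0.04,0.056,-0.214,-0.06,-0.3],[0,0,0,0.056,-0.214,-0.06,-0.3],[0,0,0,0.056,-0.214,-0.06,-0.3],[0,0,0,0.056,-0.214,-0.06,-0.3],[0,0,0,0.056,-0.214,-0.06,-0.3],[0,0,0,0.056,-0.214,-0.06,-0.3],[0,0,0,0.056,-0.214,-0.06,-0.3],[0,0,0,0,0,-0.1,-0.3]]])

```text
time_s: 29.45
ee_pos: [515.4, -413.4, 61.7]
ee_rot: [-179.8, 0.3, 167.5]
force: [-0.2, 0.9, -0.0]
gripper_width: 59.6
gripper_force: 0.0
```

Request:
send_rows(targets=[[[0,0,0,0,0,0,-0.3],[0,0,0,0,0,0,-0.3],[0,0,0,0,0,0,-0.3]]])

```text
time_s: 29.75
ee_pos: [512.8, -407.3, 63.1]
ee_rot: [-180.0, 0.1, 167.7]
force: [-0.6, -0.5, 0.2]
gripper_width: 59.6
gripper_force: 0.0
```

```bash
python3 t.py
```

```text
29.8 [ 512.8 -407.4   63.4] [-180.     0.1  167.7]
```

Request:
send_rows(targets=[[[0,0,0,-0.002,-0.004,-0.15,-0.3],[0,0,0,0,0,-0.1,-0.3],[0,0,0,0,0,-0.042,-0.3],[0,0,0,0,0,0,-0.3],[0,0,0,0,0,0,1],[0,0,0,0,0,0,1],[0,0,0,0,0,0,1],[0,0,0,0,0,0,1],[0,0,0,0,0,0,1],[0,0,0,0,0,0,1],[0,0,0,0,0,0,1],[0,0,0,0,0,0,1]]])

```text
time_s: 31.0
ee_pos: [511.5, -409.1, 4.0]
ee_rot: [-180.0, 0.0, 167.6]
force: [-0.3, -1.1, 2.6]
gripper_width: 17.6
gripper_force: 30.0
```

Request:
send_rows(targets=[[[0,0,0,0,0,0.15,1],[0,0,0,0,0,0.2,1],[0,0,0.04,-0.09,0.21,0.07,1],[0,0,0.04,-0.09,0.21,0.07,1],[0,0,0.04,-0.09,0.21,0.07,1],[0,0,0.04,-0.09,0.21,0.07,1],[0,0,0.04,-0.09,0.21,0.07,1],[0,0,0,-0.09,0.21,0.07,1],[0,0,0,-0.09,0.21,0.07,1],[0,0,0,-0.09,0.21,0.07,1],[0,0,0,-0.09,0.21,0.07,1],[0,0,0,-0.09,0.21,0.07,1]]])

```text
time_s: 32.2
ee_pos: [330.2, 12.3, 214.3]
ee_rot: [180.0, 0.0, -174.5]
force: [0.5, 0.2, -0.3]
gripper_width: 17.7
gripper_force: 30.0
```

Request:
send_rows(targets=[[[0,0,0,0,0.19,0,1],[0,0,0,0,0.19,0,1],[0,0,0,0,0.19,0,1],[0,0,0,0,0,0,1],[0,0,0,0,0,0,1],[0,0,0,0,0,0,1],[0,0,0,0,0,0,1]]])

```text
time_s: 32.9
ee_pos: [331.4, 124.0, 213.7]
ee_rot: [-180.0, -0.0, -174.5]
force: [-0.2, 0.4, -0.3]
gripper_width: 17.7
gripper_force: 30.0
```

Request:
send_rows(targets=[[[0,0,0,0.05,0.01,0.005,1],[0,0,0,0.1,0.01,0,1],[0,0,0,0.1,0.01,0,1],[0,0,0,0.1,0.01,0,1],[0,0,0,0.1,0.01,0,1],[0,0,0,0.1,0.01,0,1],[0,0,0,0.1,0.01,0,1],[0,0,0,0.033,0.002,0,1],[0,0,0,0,0,0,1],[0,0,0,0,0,0,1],[0,0,0,0,0,0,1]]])

```text
time_s: 34.0
ee_pos: [467.2, 139.2, 214.8]
ee_rot: [180.0, -0.0, -174.4]
force: [0.0, 0.0, 1.0]
gripper_width: 17.9
gripper_force: 30.0
```

Request:
send_rows(targets=[[[0,0,0,0.006,-0.003,0,1],[0,0,0,0,0,0,1],[0,0,0,0,0,0,-0.3],[0,0,0,0,0,0,-0.3],[0,0,0,0,0,0,-0.3],[0,0,0,0,0,0,-0.3],[0,0,0,0,0,0,-0.3],[0,0,0,0,0,0,-0.3],[0,0,0,0,0,0,-0.3],[0,0,0,0,0,0,-0.3],[0,0,0,0,0,0,-0.3],[0,0,0,0,0,0,-0.3]]])

```text
time_s: 35.2
ee_pos: [469.3, 138.8, 214.8]
ee_rot: [180.0, 0.0, -174.4]
force: [0.5, 0.5, 0.0]
gripper_width: 59.8
gripper_force: 0.0
```

Request:
send_rows(targets=[[[0,0,0,-0.1,-0.01,0,-0.3],[0,0,0,-0.2,-0.02,0,-0.3],[0,0,0,-0.1,0,0.1,0],[0,0,0,0,0,0.2,0],[0,0,0,0,0,0.2,0],[0,0,0,0,0,0.2,0],[0,0,0,0,0,0,0],[0,0,0,0,0,0,0]]])

```text
time_s: 36.0
ee_pos: [389.4, 132.9, 355.2]
ee_rot: [180.0, 0.1, -174.4]
force: [-0.1, -0.7, -0.5]
gripper_width: 45.2
gripper_force: 0.0
```

```bash
python3 t.py; python3 v.py side7 210 220 350 325 5.5|head -2
```

```text
36.05 [388.9 132.7 354.1] [-180.    -0.1 -174.4]
36.05 [388.9 132.7 354.1] [-180.    -0.1 -174.4] 45.88321158831268 0.0
grasp along -104.12478574350439 lat 2.1068501678543186
```

View pics/side7.png

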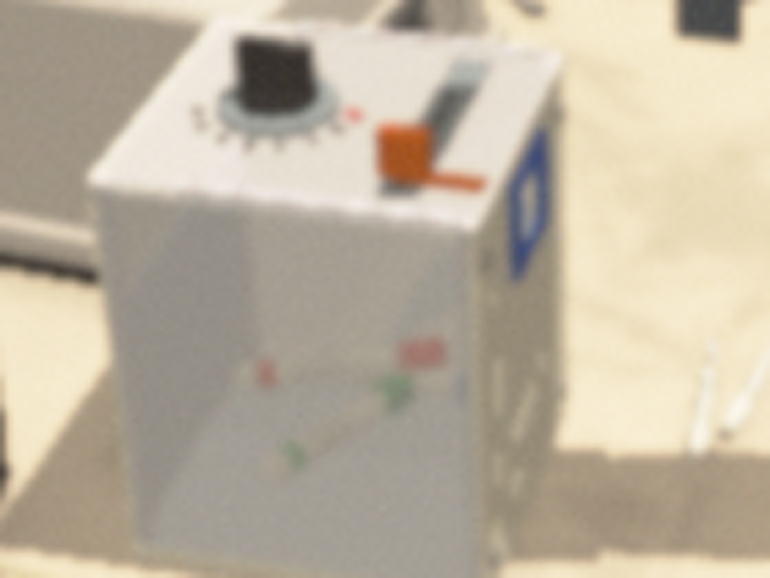

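All three are inside (red at (420,352), green at (395,390), blue behind at (460,385)). Now shut the shutter.

Request:
send_rows(targets=[[[0,0,0,0.193,0.094,0,0],[0,0,0,0.193,0.094,0,0],[0,0,0,0.193,0.094,0,0],[0,0,0,0.193,0.094,0,0],[0,0,0,0,0,0,0],[0,0,0,0,0,0,0],[0,0,0,0,0,0,0]]], grip_force=20)

```text
time_s: 36.8
ee_pos: [542.6, 207.6, 354.1]
ee_rot: [-180.0, -0.1, -174.4]
force: [0.0, -0.4, 0.1]
gripper_width: 45.4
gripper_force: 0.0
```

Request:
send_rows(targets=[[[0,0,0,0.003,0.002,-0.1,0],[0,0,0,0,0,-0.1,0],[0,0,0,0,0,-0.1,0],[0,0,0,0,0,-0.085,0],[0,0,0,0,0,0,0],[0,0,0,0,0,0,0.9],[0,0,0,0,0,0,1],[0,0,0,0,0,0,1],[0,0,0,0,0,0,1],[0,0,0,0,0,0,1],[0,0,0,0,0,0,1],[0,0,0,0,0,0,1]]])

```text
time_s: 38.0
ee_pos: [544.5, 208.0, 278.5]
ee_rot: [-180.0, 0.1, -174.4]
force: [0.1, -2.7, 4.7]
gripper_width: 13.7
gripper_force: 20.0
```

Request:
send_rows(targets=[[[0,0,0,0.008,-0.08,0,1],[0,0,0,0.008,-0.08,0,1],[0,0,0,0.008,-0.08,0,1],[0,0,0,0.006,-0.07,0,1],[0,0,0,0,-0.012,0,1],[0,0,0,0,0,0,1],[0,0,0,0,0,0,1]]])

```text
time_s: 38.7
ee_pos: [550.5, 146.2, 278.5]
ee_rot: [179.7, 0.1, -174.4]
force: [-0.3, 5.4, 5.0]
gripper_width: 14.2
gripper_force: 20.0
```

Request:
send_rows(targets=[[[0,0,0,0,0,0,0],[0,0,0,0,0,0,0],[0,0,0,0,0,0,0],[0,0,0,0,0,0,0],[0,0,0,0,0,0,0],[0,0,0,0,0,0.1,0],[0,0,0,0,0,0.2,0],[0,0,0,0,0,0.15,0],[0,0,0,-0.2,-0.1,0,0],[0,0,0,-0.2,-0.1,0,0],[0,0,0,-0.2,-0.1,0,0],[0,0,0,-0.2,-0.1,0,0]]])

```text
time_s: 39.9
ee_pos: [388.6, 63.3, 367.6]
ee_rot: [-180.0, 0.0, -174.4]
force: [0.4, -0.5, 0.2]
gripper_width: 45.5
gripper_force: 0.0
```

```bash
python3 v.py side8 210 220 350 325 5.5|head -1; python3 - <<'E'
from h import *
p,d=save('top','topf');p=cv2.imread('pics/topf.png')
cv2.imwrite('pics/topf2.png',p[60:330,60:560]);print(optics.place_of('top','swab_3_mid'))
print([o['conf'] for o in optics.place_of('side','shutter_tab')])
for n,z in(('shutter_tab',283.5),('counter_grip',302)):
  for o in optics.place_of('side',n):print(n,o['conf'],w('side',o['at'],z))
E
```

```text
39.9 [388.6  63.3 367.6] [-180.     0.  -174.4] 45.48079429371159 0.0
[]
[0.64]
shutter_tab 0.64 [544.7094789  149.49529842 283.5       ]
counter_grip 0.62 [633.98519058 164.32355852 302.        ]
```

View pics/side8.png

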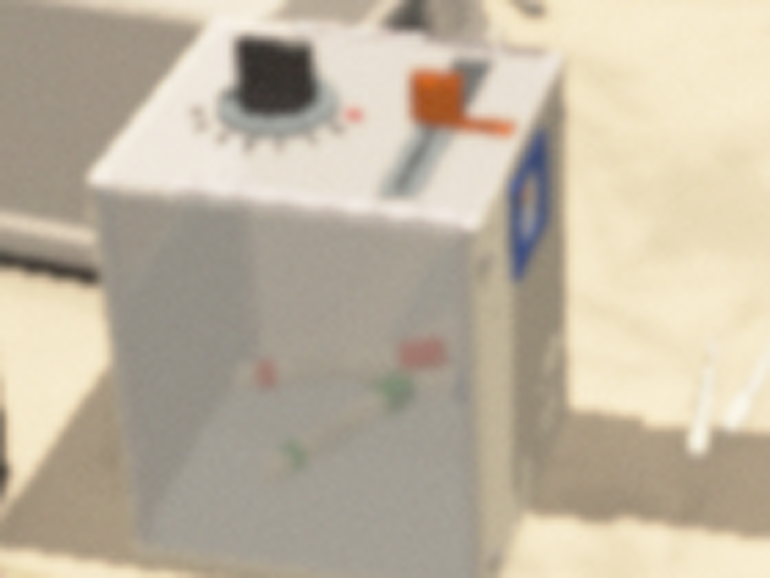

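View pics/topf2.png

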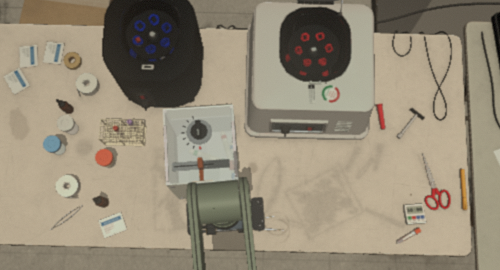

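The shutter is shut (tab back at (440,98)), the tubes lie inside, and the knob bar points at the red zero. No swab tube is left on the table and the bystanders haven't moved.

```bash
python3 -c "
from workcell import env
print(env.job_done())"
```

```text
the job is handed in; nothing more can be done
None
```

The job is handed in: the counter knob was turned to its zero stop, the green, blue and red swab tubes (no yellow one was on the table) were passed into the box with no sign of rim contact, and the shutter is shut again.

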